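# Bin the olive yokes by size

### The arm

A 6-joint arm with a two-finger parallel gripper is mounted at the origin on the work surface. World frame = base frame: x ahead of the robot, y to its left, z up, the work surface at z = 0. Lengths are in mm, angles in rad, forces in N, time in s.
With the tool pointing down it reaches from about 400 to 925 mm from the base axis. Payload 12.5 kg.
Tool frame: the origin (TCP) lies at the centre of the arm's flange, where the gripper is bolted on; the fingertips stand 190 mm ahead of it and the grasp point (between the pads) lies 171 mm ahead of it; z points along the fingers, y is the direction in which the jaws open and shut (so a half turn about z gives the same grasp; the last joint's range is limited). The gripper opens to 95 mm and grips with 3 to 60 N. Pads are 20 mm wide; open, the fingers measure 119 mm over their backs; the gripper's body (75 mm by 180 mm) begins 59 mm behind the grasp point.
Start: joints at [-1.297, 0.491, 1.559, -0, 1.092, -0.106], TCP at [231.728, -580.454, 404.761] pointing down, gripper open.
Joint ranges: [-3.1, 3.1], [-0.84, 2.19], [0.05, 2.79], [-1.13, 4.28], [0.06, 2.93], [-2.69, 2.69]. Speed limits (rad/s): [2.22, 2.22, 2.79, 3.14, 3.14, 3.14].

### API

Orientations are given as [roll, pitch, yaw] about the fixed x, y, z axes, in that order (R = Rz(yaw) Ry(pitch) Rx(roll)).
In Python, from cell import env, optics gives the robot as it stands.
- The arm moves only by the tool apply_moves, never from a script. Its argument "commands" is a list of rows, each a list of 7 numbers: the turn, a rotation vector about the tool's x, y, z in degrees, then the shift along the tool's x, y, z in m, then the finger opening in m, from 0 to 0.0951. A call has 1 to 5 rows; each row shifts and turns the commanded pose from where the row before left it, along the tool's axes as they then stand; what a row does not reach is not made up. A row lasts 1/12 s, in which the tool goes at most 41.7 mm and 7.16 degrees, less where a joint would pass 70% of its speed; a pose out of reach is approached as far as the arm can. A call with a gripper value outside its range is refused whole. The fingers move at their own pace and stop on an object; the grip force is fixed at half the most. Time passes only in rows, so rows that do not move let the fingers close. It gives the time, the measured TCP pose, the force and the opening at its end, in the units of the state.
- env.state(): the state, without advancing time (a new reading comes with each control period).
- optics.read_camera(name): name is "side" or "top"; returns a dict with "color" (384x512x3 uint8, red, green, blue), "fx", "fy", "cx", "cy" (pixels), "eye" and "rotation" of the camera in the world. Camera axes: x right, y up, looking along -z (the intrinsics and any distortion apply to the point x, -y, -z); pixel columns grow to the right and rows downward; lengths in mm; the calibration is good to about 2 mm. A picture is of the moment at which its call begins. There is no depth.
- env.job_done(): hands the job in, once; it reports no verdict.
The state is a dict: "t": time; "joints": joint angles; "qvel": joint speeds; "tau": joint torques, N m; "eef_pos": TCP position; "tcp_rot": TCP orientation; "ft_force": force on the tool from outside, world axes, zero at the start; "moment": the same for the moment, N m; "opening": opening from 0.0 (shut) to 1.0 (fully open).
Only numpy, scipy, OpenCV 4.12 (cv2) and the standard library are available. Lean on these libraries where they do the work, as an engineer would, in place of code of your own. Each camera call takes 0.05 s, during which the arm holds its last target. There are 200 camera calls.

### The job

Put the three olive-green driveshaft yokes away one after another, largest first and smallest last: the large one in the red bin, the medium one in the white bin, the small one in the blue bin. Set each down, without dropping it, upright on its hub on the black spot in the middle of its bin, and let go. Leave the black yoke, the plain olive sleeve, the steel pulley and the orange guard where they stand.

Things in the scene. Friction and masses are not known exactly. Their poses are not given: they have to be found in the camera images.
- yoke_large: The large olive-green driveshaft yoke standing on its round hub (46 mm across), two flat ears up; 62 mm over the ears' outer faces (own x), 34 mm wide (own y), 88 mm high; ears 12 mm thick, rounded on top, from 48 mm up; origin: centre of the underside, z up; about 0.7 kg. Take it from above over the ears' outer faces, fingers closing along its x
- yoke_medium: The medium olive-green driveshaft yoke standing on its round hub (37 mm across), two flat ears up; 50 mm over the ears' outer faces (own x), 29 mm wide (own y), 72 mm high; ears 10 mm thick, rounded on top, from 39 mm up; origin: centre of the underside, z up; about 0.45 kg. Take it from above over the ears' outer faces, fingers closing along its x
- yoke_small: The small olive-green driveshaft yoke standing on its round hub (28 mm across), two flat ears up; 38 mm over the ears' outer faces (own x), 24 mm wide (own y), 56 mm high; ears 9 mm thick, rounded on top, from 30 mm up; origin: centre of the underside, z up; about 0.25 kg. Take it from above over the ears' outer faces, fingers closing along its x
- bin_red: Shallow red plastic stock bin fixed to the counter, open on top, 110 x 110 mm outside, 22 mm high, walls 4 mm, inner floor 4 mm above the counter, with a flat black spot 44 mm across in the middle of the floor; origin at the centre of its underside, z up
- bin_white: Shallow white plastic stock bin fixed to the counter, open on top, 110 x 110 mm outside, 22 mm high, walls 4 mm, inner floor 4 mm above the counter, with a flat black spot 44 mm across in the middle of the floor; origin at the centre of its underside, z up
- bin_blue: Shallow blue plastic stock bin fixed to the counter, open on top, 110 x 110 mm outside, 22 mm high, walls 4 mm, inner floor 4 mm above the counter, with a flat black spot 44 mm across in the middle of the floor; origin at the centre of its underside, z up
- yoke_black: Bystander: a black driveshaft yoke standing on its round hub (37 mm across), two flat ears up; 50 mm over the ears' outer faces (own x), 29 mm wide (own y), 72 mm high; ears 10 mm thick, rounded on top, from 39 mm up; origin: centre of the underside, z up; about 0.45 kg; it stays where it is
- sleeve: Bystander: plain olive-green round sleeve without ears, 42 mm across with a 52 mm collar at the top, 68 mm high, standing; origin at the centre of its underside; it stays where it is
- pulley: Bystander: bare steel V-belt pulley lying flat, 68 mm across, 28 mm high; origin at the centre of its underside; it stays where it is
- guard: Bystander: orange plastic cone-shaped shaft guard, 68 mm across at the foot, 48 mm at the top, 68 mm high, standing; origin at the centre of its underside; it stays where it is
Mind the look-alikes: they are no part of the job. What is shaped like the yoke_large but pink or turquoise is not meant.

How it is judged (in metres and radians):
On the way, in this order (a step that is already met when the one before it is completed fails the run):
1. the large olive yoke stands released in the red bin (horizontal distance between yoke_large and bin_red below 0.015 m and z of yoke_large in the frame of bin_red below 0.01 m and angle between yoke_large's own z axis and vertical below 0.1 rad and linear speed of yoke_large below 0.02 m/s and contact force between the fingers and yoke_large below 0.2 N), for 0.2 s.
2. the medium olive yoke stands released in the white bin (horizontal distance between yoke_medium and bin_white below 0.015 m and z of yoke_medium in the frame of bin_white below 0.01 m and angle between yoke_medium's own z axis and vertical below 0.1 rad and linear speed of yoke_medium below 0.02 m/s and contact force between the fingers and yoke_medium below 0.2 N), for 0.2 s.
3. the small olive yoke stands released in the blue bin (horizontal distance between yoke_small and bin_blue below 0.015 m and z of yoke_small in the frame of bin_blue below 0.01 m and angle between yoke_small's own z axis and vertical below 0.1 rad and linear speed of yoke_small below 0.02 m/s and contact force between the fingers and yoke_small below 0.2 N), for 0.2 s.
At the end, for the whole second after the job is handed in: Large yoke in the red, medium in the white, small in the blue bin: each upright within 0.1 rad on the bin floor (origin under 10 mm above the bin's underside), within 15 mm of the bin's centre, released, at rest; the four bystanders within 20 mm of their start (all of step 1 and all of step 2 and all of step 3 and distance of each of yoke_black, sleeve, pulley, guard from where it was at the start of the episode below 0.02 m); the robot touches nothing.
It fails at once if a bystander (black yoke, sleeve, pulley or guard) is moved by more than 20 mm (distance of any of yoke_black, sleeve, pulley, guard from where it was at the start of the episode above 0.02 m).
It fails at once if a yoke is dropped into its bin (falls free faster than 0.6 m/s, a fall of about 2 cm) ((horizontal distance between yoke_large and bin_red below 0.06 m and linear speed of yoke_large above 0.6 m/s and contact force between the fingers and yoke_large below 0.2 N) or (horizontal distance between yoke_medium and bin_white below 0.06 m and linear speed of yoke_medium above 0.6 m/s and contact force between the fingers and yoke_medium below 0.2 N) or (horizontal distance between yoke_small and bin_blue below 0.06 m and linear speed of yoke_small above 0.6 m/s and contact force between the fingers and yoke_small below 0.2 N)).
It also fails if it takes over 93 s, if anything falls off the work surface, if the arm or the gripper's body presses on something with over 40 N, if the wrist force passes 120 N, or if a joint passes its speed limit or range.

## Working session

There is one attempt and no reset: what is moved stays moved. The work goes in short steps, Python scripts to look and compute and a tool call to move; the robot and the scene stay as the last step left them, time stands still between calls to the robot, and variables do not carry over. Pictures are saved under pics/ and viewed, about 12 in all and at most 16, crops included, and the job is handed in when it is done.

Besides the shell and the picture viewer there is one more tool, called by a JSON object that holds its "name" and its "arguments". apply_moves: Moves the arm, as the interface text tells. Its arguments: {"type":"object","properties":{"commands":{"type":"array","items":{"type":"array","items":{"type":"number"}}}},"required":["commands"]}

```bash
ls; mkdir -p pics; python3 - <<'E'
from cell import env, optics
import cv2
print(env.state())
for n in ("top","side"):
    d=optics.read_camera(n); cv2.imwrite(f"pics/{n}0.png",d["color"][:,:,::-1])
    print(n,{k:v for k,v in d.items() if k!="color"})
E
```

```text
pics
{'t': 0.0, 'joints': array([-1.29660283e+00,  4.91580027e-01,  1.55946087e+00, -2.25154745e-05,
        1.09171489e+00, -1.05586742e-01]), 'qvel': array([ 1.59661175e-03, -1.74679673e-05,  1.47393122e-04,  2.29620906e-04,
       -1.13956013e-03, -5.10600944e-04]), 'tau': array([-1.92007203e-03, -6.12655520e+01, -2.58186686e+01,  6.92309439e-02,
        4.82158398e-02, -3.83868348e-05]), 'eef_pos': array([ 231.71583827, -580.42283028,  404.14497802]), 'tcp_rot': array([-3.14043390e+00, -1.02725576e-04,  3.79790574e-01]), 'ft_force': array([0.15328944, 0.91503896, 0.47927835]), 'moment': array([ 0.05296992, -0.01212435, -0.03974432]), 'opening': 0.9958566327819025}
top {'fx': 391.6950391902867, 'fy': 391.6950391902867, 'cx': 260.3289920514329, 'cy': 193.881984425323, 'eye': array([ 304.62850587,   10.85004115, 1093.69091164]), 'rotation': array([ 0.17650737, -0.02650274, -1.55748654])}
side {'fx': 490.12312519386734, 'fy': 490.12312519386734, 'cx': 250.74918784066483, 'cy': 193.19847144614354, 'eye': array([ 69.87680817, 721.97392862, 889.18380603]), 'rotation': array([ 0.75988865,  0.01823695, -2.64131758])}
```

View pics/top0.png

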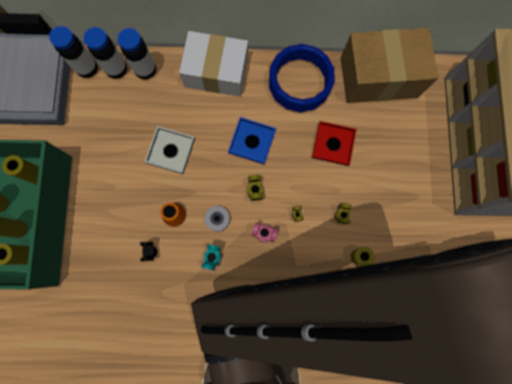

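View pics/side0.png

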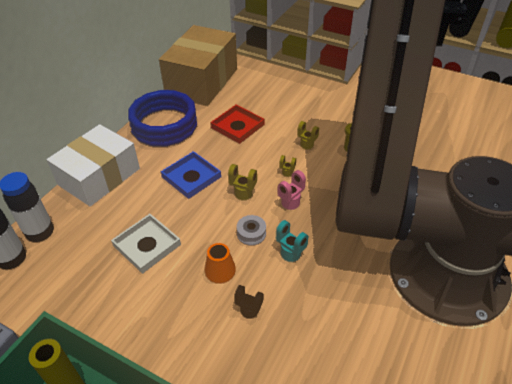

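```bash
cat > h.py <<'E'
import numpy as np, cv2
from scipy.spatial.transform import Rotation as R
from cell import env, optics
def cam(n): return optics.read_camera(n)
def rays(d,uv):
    uv=np.atleast_2d(np.asarray(uv,float))
    v=np.c_[(uv[:,0]-d["cx"])/d["fx"],-(uv[:,1]-d["cy"])/d["fy"],-np.ones(len(uv))]
    return R.from_euler("xyz",d["rotation"]).apply(v)
def plane(d,uv,z):
    r=rays(d,uv); return d["eye"]+r*((z-d["eye"][2])/r[:,2])[:,None]
def proj(d,p):
    v=R.from_euler("xyz",d["rotation"]).inv().apply(np.atleast_2d(p)-d["eye"])
    return np.c_[d["cx"]-d["fx"]*v[:,0]/v[:,2],d["cy"]+d["fy"]*v[:,1]/v[:,2]]
def crop(d,c,w,s):
    x,y=int(c[0])-w//2,int(c[1])-w//2
    return cv2.resize(np.ascontiguousarray(d["color"][y:y+w,x:x+w,::-1]),None,fx=s,fy=s,interpolation=cv2.INTER_CUBIC),(x,y)
E
python3 - <<'E'
from h import *
D={n:cam(n) for n in("top","side")}
B=dict(red=((334,144),(238,125)),white=((171,151),(147,244)),blue=((252,141),(191,176)))
for k,v in B.items():
    for n,c in zip(D,v):
        g=cv2.cvtColor(D[n]["color"],cv2.COLOR_RGB2GRAY); hv=D[n]["color"].max(2)
        m=np.zeros_like(hv);x,y=c;m[y-13:y+14,x-13:x+14]=(hv[y-13:y+14,x-13:x+14]<75)
        M=cv2.moments(m,True);uv=(M["m10"]/M["m00"],M["m01"]/M["m00"])
        print(k,n,M["m00"],np.round(uv,1),plane(D[n],uv,4).round(1))
tiles=[]
for n,cs in dict(top=((256,187),(343,213),(297,214)),side=((242,182),(308,135),(288,165))).items():
    row=[]
    for c in cs:
        im,o=crop(D[n],c,44,6)
        for i in range(0,44,10):
            cv2.putText(im,str(o[0]+i),(i*6,8),0,.3,(255,255,255),1);cv2.putText(im,str(o[1]+i),(0,i*6+8),0,.3,(255,255,255),1)
        row.append(im)
    tiles.append(np.hstack(row))
cv2.imwrite("pics/c1.png",np.vstack(tiles))
# rough
for k,uv,z in (("L",(256,187),60),("M",(343,213),50),("S",(297,214),40)): print(k,plane(D["top"],uv,z).round())
E
```

```text
red top 147.0 [333.2 143.7] [[ 651.6 -225.4    4. ]]
red side 94.0 [237.4 124.9] [[ 651.5 -228.5    4. ]]
white top 147.0 [170.3 150.4] [[621.4 244.3   4. ]]
white side 190.0 [146.5 243.8] [[622.  241.6   4. ]]
blue top 147.0 [251.8 141. ] [[654.3  11.2   4. ]]
blue side 135.0 [191.  175.7] [[654.4   8.6   4. ]]
L [[508.  -2.  60.]]
M [[ 443. -238.   50.]]
S [[ 439. -115.   40.]]
```

View pics/c1.png

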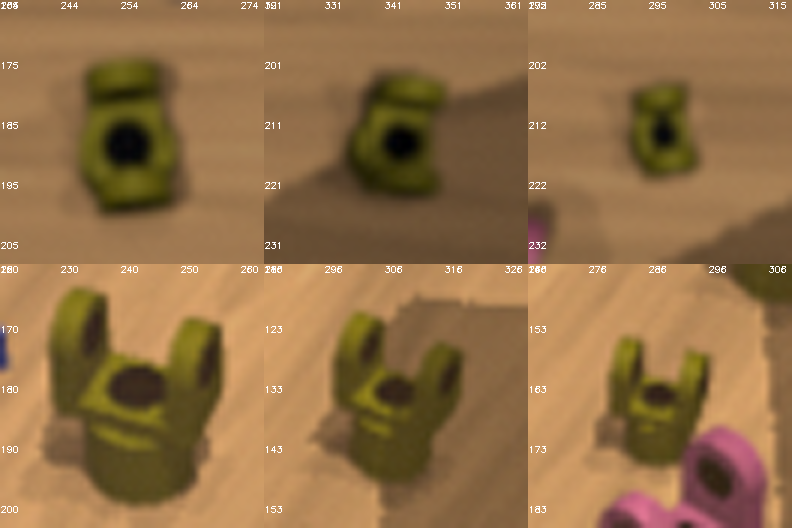

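```bash
python3 - <<'E'
from h import *
D={n:cam(n) for n in("top","side")}
Y=dict(L=(88,48,[(254.5,178),(256.2,196.2),(255.2,188)],[(234.2,164.3),(254.5,169.2),(242.8,180.5)]),
M=(72,39,[(345.3,206),(343.7,221.3),(343.7,214.8)],[(302.8,121.7),(315.8,126.8),(307.7,134.2)]),
S=(56,30,[(297,207.8),(298.3,218.7),(297.3,214.2)],[(282.5,155.7),(294.2,158),(287.7,164.5)]))
for k,(zt,zs,a,b) in Y.items():
  for n,p in zip(D,(a,b)):
    e=plane(D[n],p[:2],zt); h=plane(D[n],p[2:],zs)[0]; v=e[0]-e[1]
    # hole by dark blob
    x,y=map(int,p[2]); s=4; sub=D[n]["color"][y-s:y+s+1,x-s:x+s+1].max(2)
    w=np.clip(80-sub.astype(float),0,None); g=np.mgrid[-s:s+1,-s:s+1]; c=(x+(w*g[1]).sum()/w.sum(),y+(w*g[0]).sum()/w.sum())
    print(k,n,"mid",e.mean(0).round(1)[:2],"len",np.hypot(*v[:2]).round(1),"yaw",np.degrees(np.arctan2(v[1],v[0])).round(1),"hole",h.round(1)[:2],np.round(c,1),plane(D[n],c,zs).round(1)[0,:2])
E
```

```text
L top mid [ 5.023e+02 -1.000e-01] len 48.7 yaw 6.1 hole [ 5.076e+02 -2.000e-01] [254.8 188.7] [505.6   0.8]
L side mid [503.2  -8.2] len 51.6 yaw 8.4 hole [ 5.043e+02 -5.000e-01] [242.5 179.9] [506.   -1.8]
M top mid [ 438.3 -236.9] len 41.1 yaw -7.3 hole [ 439.4 -242.7] [343.4 214.8] [ 439.4 -241.9]
M side mid [ 439.1 -245.2] len 39.4 yaw -5.7 hole [ 440.3 -243.2] [307.7 133.9] [ 441.  -244.4]
S top mid [ 439.3 -114.8] len 29.5 yaw 6.6 hole [ 440.  -116.9] [297.  213.5] [ 442.1 -116. ]
S side mid [ 439.8 -120.3] len 30.4 yaw 11.1 hole [ 440.2 -119.7] [287.  163.9] [ 442.6 -120.8]
```

```bash
cat >> h.py <<'E'
def plan(x,y,z,psi,n,g,p=None):
    """n equal rows from measured pose (or p) to tool-down pose x,y,z (TCP mm), psi deg"""
    s=env.state(); p0=np.array(p[:3] if p else s["eef_pos"],float); a0=p[3] if p else np.degrees(s["tcp_rot"][2])
    d=(np.array([x,y,z])-p0)/n; da=((psi-a0+180)%360-180)/n
    print("start",p0.round(1),round(a0,2),"force",s["ft_force"].round(1),"t",s["t"])
    for i in range(n):
        a=np.radians(a0+i*da); c,sn=np.cos(a),np.sin(a)
        print([0,0,round(-da,2),round((c*d[0]+sn*d[1])/1e3,4),round((sn*d[0]-c*d[1])/1e3,4),round(-d[2]/1e3,4),g])
E
python3 -c "
from h import *
plan(505,-2,380,97,17,.09)"
```

```text
start [ 231.7 -580.5  404.6] 21.76 force [ 0.2 -0.1  0.6] t 0.3
[0, 0, np.float64(-4.43), np.float64(0.0275), np.float64(-0.0256), np.float64(0.0014), 0.09]
[0, 0, np.float64(-4.43), np.float64(0.0294), np.float64(-0.0234), np.float64(0.0014), 0.09]
[0, 0, np.float64(-4.43), np.float64(0.0312), np.float64(-0.0211), np.float64(0.0014), 0.09]
[0, 0, np.float64(-4.43), np.float64(0.0327), np.float64(-0.0186), np.float64(0.0014), 0.09]
[0, 0, np.float64(-4.43), np.float64(0.034), np.float64(-0.0161), np.float64(0.0014), 0.09]
[0, 0, np.float64(-4.43), np.float64(0.0352), np.float64(-0.0134), np.float64(0.0014), 0.09]
[0, 0, np.float64(-4.43), np.float64(0.0361), np.float64(-0.0106), np.float64(0.0014), 0.09]
[0, 0, np.float64(-4.43), np.float64(0.0368), np.float64(-0.0078), np.float64(0.0014), 0.09]
[0, 0, np.float64(-4.43), np.float64(0.0373), np.float64(-0.0049), np.float64(0.0014), 0.09]
[0, 0, np.float64(-4.43), np.float64(0.0376), np.float64(-0.002), np.float64(0.0014), 0.09]
[0, 0, np.float64(-4.43), np.float64(0.0376), np.float64(0.0009), np.float64(0.0014), 0.09]
[0, 0, np.float64(-4.43), np.float64(0.0374), np.float64(0.0038), np.float64(0.0014), 0.09]
[0, 0, np.float64(-4.43), np.float64(0.037), np.float64(0.0066), np.float64(0.0014), 0.09]
[0, 0, np.float64(-4.43), np.float64(0.0364), np.float64(0.0095), np.float64(0.0014), 0.09]
[0, 0, np.float64(-4.43), np.float64(0.0356), np.float64(0.0123), np.float64(0.0014), 0.09]
[0, 0, np.float64(-4.43), np.float64(0.0345), np.float64(0.015), np.float64(0.0014), 0.09]
[0, 0, np.float64(-4.43), np.float64(0.0333), np.float64(0.0176), np.float64(0.0014), 0.09]
```

{"name": "apply_moves", "arguments": {"commands": [[0, 0, -4.4, 0.028, -0.026, 0.001, 0.09], [0, 0, -4.4, 0.029, -0.023, 0.001, 0.09], [0, 0, -4.4, 0.031, -0.021, 0.001, 0.09], [0, 0, -4.4, 0.033, -0.019, 0.001, 0.09], [0, 0, -4.4, 0.034, -0.016, 0.001, 0.09]]}}

```text
t: 0.72
eef_pos: [312.6, -408.6, 399.7]
tcp_rot: [3.141, -0.0, 0.767]
ft_force: [1.0, 0.0, 0.6]
opening: 0.947
```

{"name": "apply_moves", "arguments": {"commands": [[0, 0, -4.4, 0.035, -0.013, 0.001, 0.09], [0, 0, -4.4, 0.036, -0.011, 0.001, 0.09], [0, 0, -4.4, 0.037, -0.008, 0.001, 0.09], [0, 0, -4.4, 0.037, -0.005, 0.001, 0.09], [0, 0, -4.4, 0.038, -0.002, 0.001, 0.09]]}}

```text
t: 1.13
eef_pos: [393.3, -238.5, 394.9]
tcp_rot: [3.141, 0.0, 1.151]
ft_force: [1.7, -0.7, 0.4]
opening: 0.949
```

{"name": "apply_moves", "arguments": {"commands": [[0, 0, -4.4, 0.038, 0.001, 0.001, 0.09], [0, 0, -4.4, 0.037, 0.004, 0.001, 0.09], [0, 0, -4.4, 0.037, 0.007, 0.001, 0.09], [0, 0, -4.4, 0.036, 0.009, 0.001, 0.09], [0, 0, -4.4, 0.036, 0.012, 0.001, 0.09]]}}

```text
t: 1.55
eef_pos: [474.6, -68.9, 389.9]
tcp_rot: [3.141, 0.0, 1.535]
ft_force: [0.9, -0.1, 0.4]
opening: 0.947
```

{"name": "apply_moves", "arguments": {"commands": [[0, 0, -4.4, 0.034, 0.015, 0.001, 0.09], [0, 0, -4.8, 0.033, 0.018, 0.001, 0.09], [0, 0, 0, 0, 0, 0, 0.09], [0, 0, 0, 0, 0, 0, 0.09]]}}

```text
t: 1.88
eef_pos: [507.6, -2.1, 387.5]
tcp_rot: [-3.141, 0.0, 1.696]
ft_force: [-0.1, 0.6, 0.4]
opening: 0.948
```

{"name": "apply_moves", "arguments": {"commands": [[0, 0, 0, 0, -0.003, 0.03, 0.09], [0, 0, 0, 0, 0, 0.03, 0.09], [0, 0, 0, 0, 0, 0.03, 0.09], [0, 0, 0, 0, 0, 0.03, 0.09], [0, 0, 0, 0, 0, 0.02, 0.09]]}}

```text
t: 2.3
eef_pos: [503.5, -5.2, 245.7]
tcp_rot: [-3.14, -0.0, 1.69]
ft_force: [-0.1, 0.9, -0.5]
opening: 0.946
```

```bash
python3 - <<'E'
from h import *
t=cam("top");s=cam("side")
a,_=crop(t,(256,187),100,4);b,_=crop(s,(242,182),100,4)
cv2.imwrite("pics/g1.png",np.hstack([a,b]))
print(env.state()["eef_pos"],env.state()["ft_force"])
E
```

```text
[503.57343597  -5.11820602 245.39989853] [ 0.78205104 -0.69059439 -0.11848062]
```

View pics/g1.png

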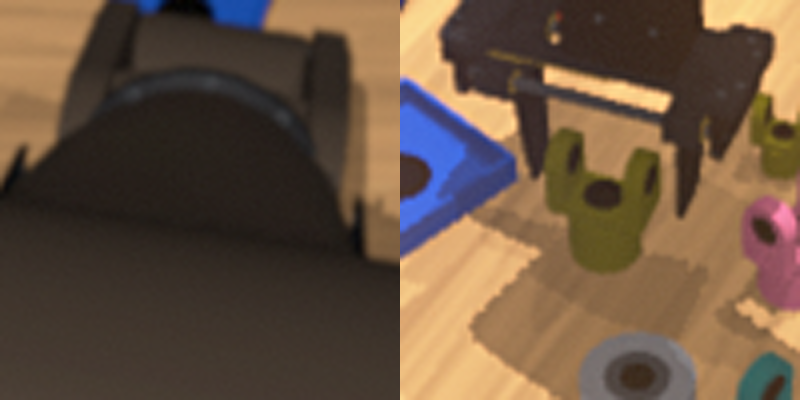

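{"name": "apply_moves", "arguments": {"commands": [[0, 0, 0, 0.003, 0.001, 0, 0.09], [0, 0, 0, 0, 0, 0, 0.04], [0, 0, 0, 0, 0, 0, 0.04], [0, 0, 0, 0, 0, 0, 0.04], [0, 0, 0, 0, 0, 0, 0.04]]}}

```text
t: 2.82
eef_pos: [505.0, -1.0, 248.6]
tcp_rot: [3.14, 0.001, 1.692]
ft_force: [1.1, 0.2, -0.7]
opening: 0.724
```

{"name": "apply_moves", "arguments": {"commands": [[0, 0, 0, 0, 0, 0, 0.04], [0, 0, 0, 0, 0, 0, 0.04], [0, 0, 0, 0, 0, 0, 0.04], [0, 0, 0, 0, 0, 0, 0.04], [0, 0, 0, 0, 0, 0, 0.04]]}}

```text
t: 3.23
eef_pos: [505.2, -1.0, 248.4]
tcp_rot: [3.14, 0.0, 1.692]
ft_force: [0.1, 0.1, 6.5]
opening: 0.654
```

{"name": "apply_moves", "arguments": {"commands": [[0, 0, 0, 0, 0, -0.01, 0.04], [0, 0, 0, 0, 0, -0.02, 0.04], [0, 0, 0, 0, 0, -0.03, 0.04], [0, 0, 0, 0, 0, -0.02, 0.04], [0, 0, 0, 0, 0, 0, 0.04]]}}

```text
t: 3.65
eef_pos: [505.1, -0.9, 331.2]
tcp_rot: [3.137, 0.001, 1.692]
ft_force: [1.1, -0.7, -5.4]
opening: 0.65
```

```bash
python3 -c "
from h import *
plan(651.5,-227,330,97,9,.04)"
```

```text
start [505.1  -0.9 331.2] 96.97 force [ 1.1 -0.7 -5.4] t 3.65
[0, 0, np.float64(-0.0), np.float64(-0.0269), np.float64(0.0131), np.float64(0.0001), 0.04]
[0, 0, np.float64(-0.0), np.float64(-0.0269), np.float64(0.0131), np.float64(0.0001), 0.04]
[0, 0, np.float64(-0.0), np.float64(-0.0269), np.float64(0.0131), np.float64(0.0001), 0.04]
[0, 0, np.float64(-0.0), np.float64(-0.0269), np.float64(0.0131), np.float64(0.0001), 0.04]
[0, 0, np.float64(-0.0), np.float64(-0.0269), np.float64(0.0131), np.float64(0.0001), 0.04]
[0, 0, np.float64(-0.0), np.float64(-0.0269), np.float64(0.0131), np.float64(0.0001), 0.04]
[0, 0, np.float64(-0.0), np.float64(-0.0269), np.float64(0.0131), np.float64(0.0001), 0.04]
[0, 0, np.float64(-0.0), np.float64(-0.0269), np.float64(0.0131), np.float64(0.0001), 0.04]
[0, 0, np.float64(-0.0), np.float64(-0.0269), np.float64(0.0131), np.float64(0.0001), 0.04]
```

{"name": "apply_moves", "arguments": {"commands": [[0, 0, 0, -0.015, 0.007, 0, 0.04], [0, 0, 0, -0.025, 0.012, 0, 0.04], [0, 0, 0, -0.027, 0.013, 0, 0.04], [0, 0, 0, -0.027, 0.013, 0, 0.04], [0, 0, 0, -0.027, 0.013, 0, 0.04]]}}

```text
t: 4.07
eef_pos: [577.6, -115.6, 325.9]
tcp_rot: [-3.139, -0.001, 1.692]
ft_force: [0.3, 1.0, -5.6]
opening: 0.651
```

{"name": "apply_moves", "arguments": {"commands": [[0, 0, 0, -0.027, 0.013, 0, 0.04], [0, 0, 0, -0.027, 0.013, 0, 0.04], [0, 0, 0, -0.027, 0.013, 0, 0.04], [0, 0, 0, -0.025, 0.013, 0, 0.04], [0, 0, 0, -0.015, 0.008, 0, 0.04]]}}

```text
t: 4.48
eef_pos: [652.2, -229.8, 325.0]
tcp_rot: [-3.139, -0.001, 1.691]
ft_force: [-0.4, 1.2, -6.0]
opening: 0.654
```

{"name": "apply_moves", "arguments": {"commands": [[0, 0, 0, 0, 0, 0, 0.04], [0, 0, 0, 0, 0, 0, 0.04]]}}

```text
t: 4.65
eef_pos: [651.2, -227.9, 325.0]
tcp_rot: [-3.138, -0.002, 1.691]
ft_force: [-1.0, 0.7, -7.0]
opening: 0.654
```

```bash
python3 - <<'E'
from h import *
t=cam("top");s=cam("side")
a,_=crop(t,(333,160),100,4);b,_=crop(s,(235,110),100,4)
cv2.imwrite("pics/g2.png",np.hstack([a,b]))
S=env.state();print(S["eef_pos"],S["tcp_rot"])
# expected yoke hub bottom axis projection
p=S["eef_pos"];zb=p[2]-248.4
print(proj(s,[[p[0],p[1],zb],[p[0],p[1],zb+48]])-[185,60])
plan(651.5,-227,330,97,1,.04)
E
```

```text
[ 650.94317312 -226.53833711  326.11160493] [-3.13917948e+00 -1.54350722e-03  1.69234459e+00]
[[51.24278271 44.23460298]
 [50.53510546 29.60806354]]
start [ 650.9 -226.5  326.1] 96.96 force [ 0.1  0.2 -6.1] t 4.75
[0, 0, np.float64(-0.04), np.float64(-0.0005), np.float64(0.0005), np.float64(-0.0039), 0.04]
```

View pics/g2.png

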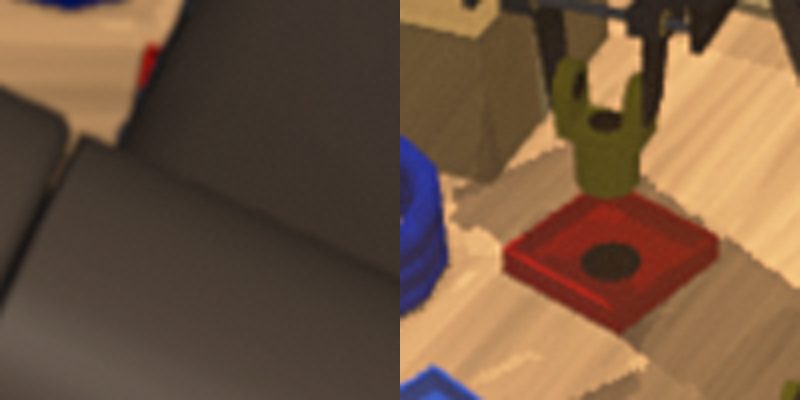

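{"name": "apply_moves", "arguments": {"commands": [[0, 0, 0, 0, 0, 0.02, 0.04], [0, 0, 0, 0, 0, 0.025, 0.04], [0, 0, 0, 0, 0, 0.018, 0.04], [0, 0, 0, 0, 0, 0.004, 0.04], [0, 0, 0, 0, 0, 0, 0.04]]}}

```text
t: 5.17
eef_pos: [651.1, -226.1, 259.4]
tcp_rot: [-3.139, -0.002, 1.693]
ft_force: [-0.3, -0.2, -5.5]
opening: 0.649
```

{"name": "apply_moves", "arguments": {"commands": [[0, 0, 0, 0, 0, 0.003, 0.04], [0, 0, 0, 0, 0, 0, 0.04]]}}

```text
t: 5.33
eef_pos: [651.5, -226.7, 258.7]
tcp_rot: [3.14, 0.001, 1.693]
ft_force: [-0.5, -0.3, -5.6]
opening: 0.653
```

{"name": "apply_moves", "arguments": {"commands": [[0, 0, 0, 0, 0, 0.002, 0.04], [0, 0, 0, 0, 0, 0, 0.04]]}}

```text
t: 5.5
eef_pos: [651.4, -226.8, 256.4]
tcp_rot: [3.141, 0.001, 1.692]
ft_force: [-0.8, -0.5, -6.6]
opening: 0.646
```

{"name": "apply_moves", "arguments": {"commands": [[0, 0, 0, 0, 0, 0.002, 0.04], [0, 0, 0, 0, 0, 0, 0.04]]}}

```text
t: 5.67
eef_pos: [651.3, -226.9, 253.8]
tcp_rot: [3.142, 0.0, 1.692]
ft_force: [-1.0, -0.6, -4.9]
opening: 0.65
```

{"name": "apply_moves", "arguments": {"commands": [[0, 0, 0, 0, 0, 0.0015, 0.04], [0, 0, 0, 0, 0, 0, 0.04]]}}

```text
t: 5.83
eef_pos: [651.4, -226.9, 252.4]
tcp_rot: [3.141, 0.0, 1.692]
ft_force: [0.3, -0.3, -4.4]
opening: 0.647
```

{"name": "apply_moves", "arguments": {"commands": [[0, 0, 0, 0, 0, 0.001, 0.04], [0, 0, 0, 0, 0, 0, 0.04]]}}

```text
t: 6.0
eef_pos: [651.4, -226.9, 252.4]
tcp_rot: [3.141, 0.001, 1.692]
ft_force: [-2.5, 1.3, 3.7]
opening: 0.651
```

{"name": "apply_moves", "arguments": {"commands": [[0, 0, 0, 0, 0, 0, 0.085], [0, 0, 0, 0, 0, 0, 0.085], [0, 0, 0, 0, 0, 0, 0.085], [0, 0, 0, 0, 0, 0, 0.085], [0, 0, 0, 0, 0, 0, 0.085]]}}

```text
t: 6.42
eef_pos: [651.4, -226.9, 251.3]
tcp_rot: [3.141, 0.0, 1.692]
ft_force: [0.8, 0.6, 0.2]
opening: 0.887
```

{"name": "apply_moves", "arguments": {"commands": [[0, 0, 0, 0, 0, 0, 0.085], [0, 0, 0, 0, 0, -0.015, 0.085], [0, 0, 0, 0, 0, -0.03, 0.085], [0, 0, 0, 0, 0, -0.03, 0.085], [0, 0, 0, 0, 0, -0.03, 0.085]]}}

```text
t: 6.83
eef_pos: [651.3, -226.8, 357.2]
tcp_rot: [-3.141, -0.0, 1.692]
ft_force: [0.2, -0.1, 1.0]
opening: 0.892
```

```bash
python3 - <<'E'
from h import *
s=cam("side")
a,_=crop(s,(238,115),80,5);cv2.imwrite("pics/g3.png",a)
plan(440,-243,340,83.5,7,.075)
E
```

```text
start [ 651.9 -227.   364. ] 96.97 force [1.  0.3 5.3] t 6.8833
[0, 0, np.float64(1.92), np.float64(0.0014), np.float64(-0.0303), np.float64(0.0034), 0.075]
[0, 0, np.float64(1.92), np.float64(0.0004), np.float64(-0.0304), np.float64(0.0034), 0.075]
[0, 0, np.float64(1.92), np.float64(-0.0006), np.float64(-0.0304), np.float64(0.0034), 0.075]
[0, 0, np.float64(1.92), np.float64(-0.0017), np.float64(-0.0303), np.float64(0.0034), 0.075]
[0, 0, np.float64(1.92), np.float64(-0.0027), np.float64(-0.0302), np.float64(0.0034), 0.075]
[0, 0, np.float64(1.92), np.float64(-0.0037), np.float64(-0.0301), np.float64(0.0034), 0.075]
[0, 0, np.float64(1.92), np.float64(-0.0047), np.float64(-0.03), np.float64(0.0034), 0.075]
```

View pics/g3.png

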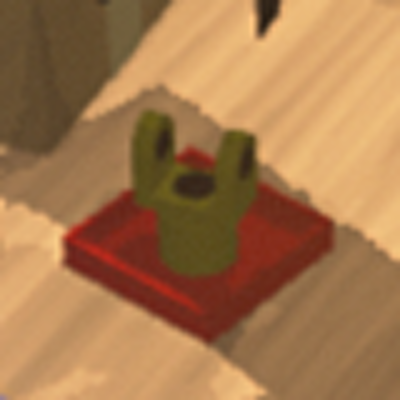

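{"name": "apply_moves", "arguments": {"commands": [[0, 0, 1.9, 0.001, -0.03, 0.003, 0.07], [0, 0, 1.9, 0, -0.03, 0.003, 0.07], [0, 0, 1.9, -0.001, -0.03, 0.003, 0.07], [0, 0, 1.9, -0.002, -0.03, 0.003, 0.07], [0, 0, 1.9, -0.003, -0.03, 0.003, 0.07]]}}

```text
t: 7.3
eef_pos: [500.3, -240.0, 341.1]
tcp_rot: [3.141, 0.0, 1.525]
ft_force: [-0.4, -1.0, -0.1]
opening: 0.738
```

{"name": "apply_moves", "arguments": {"commands": [[0, 0, 2, -0.004, -0.03, 0.003, 0.07], [0, 0, 2, -0.005, -0.03, 0.003, 0.07], [0, 0, 0, 0, 0, 0.03, 0.07], [0, 0, 0, 0, 0, 0, 0.07], [0, 0, 0, 0, 0, 0, 0.07]]}}

```text
t: 7.72
eef_pos: [441.5, -245.6, 304.9]
tcp_rot: [-3.14, -0.001, 1.456]
ft_force: [0.9, 0.4, 0.1]
opening: 0.739
```

```bash
python3 - <<'E'
from h import *
s=cam("side")
plan(440,-243,231,83.5,3,.07)
E
```

```text
start [ 442.  -245.6  305.6] 83.48 force [-0.2 -0.5 -0.3] t 7.7667
[0, 0, np.float64(-0.01), np.float64(0.0008), np.float64(-0.0007), np.float64(0.0249), 0.07]
[0, 0, np.float64(-0.01), np.float64(0.0008), np.float64(-0.0007), np.float64(0.0249), 0.07]
[0, 0, np.float64(-0.01), np.float64(0.0008), np.float64(-0.0007), np.float64(0.0249), 0.07]
```

{"name": "apply_moves", "arguments": {"commands": [[0, 0, 0, 0.002, -0.002, 0.02, 0.07], [0, 0, 0, 0, 0, 0.025, 0.07], [0, 0, 0, 0, 0, 0.02, 0.07], [0, 0, 0, 0, 0, 0.01, 0.07], [0, 0, 0, 0, 0, 0, 0.07]]}}

```text
t: 8.18
eef_pos: [440.1, -243.1, 229.2]
tcp_rot: [-3.14, -0.001, 1.457]
ft_force: [0.4, -0.4, 0.5]
opening: 0.733
```

```bash
python3 - <<'E'
from h import *
s=cam("side")
a,o=crop(s,(308,125),80,5);cv2.imwrite("pics/g4.png",a)
S=env.state();p=S["eef_pos"];print(p,S["ft_force"])
psi=S["tcp_rot"][2];y=np.array([np.sin(psi),-np.cos(psi),0])
tips=[p-[0,0,190]+k*35*y for k in(1,-1)];print((proj(s,tips)-o)*5)
E
```

```text
[ 440.16871375 -243.24263249  230.26151305] [-0.38784247  0.34127977  0.21794083]
[[143.31878649 221.18639941]
 [255.78363568 267.72835266]]
```

View pics/g4.png

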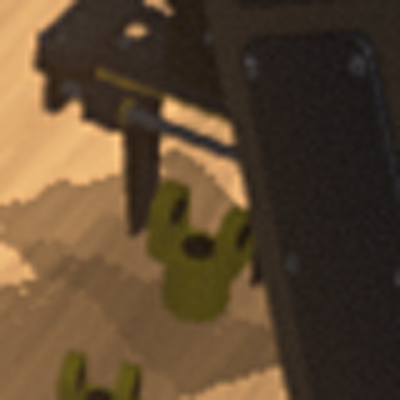

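The fingers straddle the medium yoke: left finger tip at crop (138,230), right tip at (258,280), with the ears between them. Closing, then lifting.

{"name": "apply_moves", "arguments": {"commands": [[0, 0, 0, 0, 0, 0, 0.03], [0, 0, 0, 0, 0, 0, 0.03], [0, 0, 0, 0, 0, 0, 0.03], [0, 0, 0, 0, 0, 0, 0.03], [0, 0, 0, 0, 0, 0, 0.03]]}}

```text
t: 8.65
eef_pos: [439.8, -243.4, 231.1]
tcp_rot: [3.14, 0.001, 1.457]
ft_force: [0.9, -0.1, 7.6]
opening: 0.526
```

{"name": "apply_moves", "arguments": {"commands": [[0, 0, 0, 0, 0, 0, 0.03], [0, 0, 0, 0, 0, 0, 0.03], [0, 0, 0, 0, 0, 0, 0.03], [0, 0, 0, 0, 0, 0, 0.03]]}}

```text
t: 8.98
eef_pos: [439.8, -243.4, 231.1]
tcp_rot: [3.14, 0.001, 1.457]
ft_force: [1.2, 0.9, 7.9]
opening: 0.522
```

{"name": "apply_moves", "arguments": {"commands": [[0, 0, 0, 0, 0, -0.01, 0.03], [0, 0, 0, 0, 0, -0.03, 0.03], [0, 0, 0, 0, 0, -0.035, 0.03], [0, 0, 0, 0, 0, -0.035, 0.03], [0, 0, 0, 0, 0, -0.02, 0.03]]}}

```text
t: 9.4
eef_pos: [439.3, -243.0, 364.0]
tcp_rot: [3.139, 0.001, 1.457]
ft_force: [0.3, -0.5, -3.4]
opening: 0.524
```

```bash
python3 - <<'E'
from h import *
s=cam("side")
plan(621.7,243,360,100,16,.03)
E
```

```text
start [ 439.6 -243.1  366.4] 83.47 force [ 1.  -1.5  0.1] t 9.45
[0, 0, np.float64(-1.03), np.float64(0.0315), np.float64(0.0079), np.float64(0.0004), 0.03]
[0, 0, np.float64(-1.03), np.float64(0.0313), np.float64(0.0084), np.float64(0.0004), 0.03]
[0, 0, np.float64(-1.03), np.float64(0.0312), np.float64(0.009), np.float64(0.0004), 0.03]
[0, 0, np.float64(-1.03), np.float64(0.031), np.float64(0.0095), np.float64(0.0004), 0.03]
[0, 0, np.float64(-1.03), np.float64(0.0308), np.float64(0.0101), np.float64(0.0004), 0.03]
[0, 0, np.float64(-1.03), np.float64(0.0306), np.float64(0.0107), np.float64(0.0004), 0.03]
[0, 0, np.float64(-1.03), np.float64(0.0304), np.float64(0.0112), np.float64(0.0004), 0.03]
[0, 0, np.float64(-1.03), np.float64(0.0302), np.float64(0.0118), np.float64(0.0004), 0.03]
[0, 0, np.float64(-1.03), np.float64(0.03), np.float64(0.0123), np.float64(0.0004), 0.03]
[0, 0, np.float64(-1.03), np.float64(0.0298), np.float64(0.0128), np.float64(0.0004), 0.03]
[0, 0, np.float64(-1.03), np.float64(0.0296), np.float64(0.0134), np.float64(0.0004), 0.03]
[0, 0, np.float64(-1.03), np.float64(0.0293), np.float64(0.0139), np.float64(0.0004), 0.03]
[0, 0, np.float64(-1.03), np.float64(0.0291), np.float64(0.0144), np.float64(0.0004), 0.03]
[0, 0, np.float64(-1.03), np.float64(0.0288), np.float64(0.015), np.float64(0.0004), 0.03]
[0, 0, np.float64(-1.03), np.float64(0.0285), np.float64(0.0155), np.float64(0.0004), 0.03]
[0, 0, np.float64(-1.03), np.float64(0.0282), np.float64(0.016), np.float64(0.0004), 0.03]
```

{"name": "apply_moves", "arguments": {"commands": [[0, 0, 0, 0.02, 0.005, 0, 0.03], [0, 0, 0, 0.0312, 0.0078, 0, 0.03], [0, 0, 0, 0.0312, 0.0078, 0, 0.03], [0, 0, 0, 0.0312, 0.0078, 0, 0.03], [0, 0, 0, 0.0312, 0.0078, 0, 0.03]]}}

```text
t: 9.87
eef_pos: [491.8, -102.0, 360.0]
tcp_rot: [-3.14, -0.0, 1.456]
ft_force: [0.6, -1.0, -3.4]
opening: 0.529
```

{"name": "apply_moves", "arguments": {"commands": [[0, 0, 0, 0.0312, 0.0078, 0, 0.03], [0, 0, 0, 0.0312, 0.0078, 0, 0.03], [0, 0, 0, 0.0312, 0.0078, 0, 0.03], [0, 0, 0, 0.0312, 0.0078, 0, 0.03], [0, 0, 0, 0.0312, 0.0078, 0, 0.03]]}}

```text
t: 10.28
eef_pos: [548.4, 48.7, 359.9]
tcp_rot: [-3.14, 0.0, 1.457]
ft_force: [0.9, -0.1, -3.7]
opening: 0.53
```

{"name": "apply_moves", "arguments": {"commands": [[0, 0, 0, 0.0312, 0.0078, 0, 0.03], [0, 0, 0, 0.0312, 0.0078, 0, 0.03], [0, 0, 0, 0.0312, 0.0078, 0, 0.03], [0, 0, 0, 0.0312, 0.0078, 0, 0.03], [0, 0, 0, 0.0312, 0.0078, 0, 0.03]]}}

```text
t: 10.7
eef_pos: [605.0, 199.2, 359.6]
tcp_rot: [-3.14, 0.001, 1.457]
ft_force: [0.4, 0.7, -4.1]
opening: 0.525
```

{"name": "apply_moves", "arguments": {"commands": [[0, 0, 0, 0.0312, 0.0078, 0, 0.03], [0, 0, 0, 0.0156, 0.0036, 0, 0.03], [0, 0, 0, 0, 0, 0.02, 0.03], [0, 0, 0, 0, 0, 0.03, 0.03], [0, 0, 0, 0, 0, 0, 0.03]]}}

```text
t: 11.12
eef_pos: [620.3, 242.9, 304.6]
tcp_rot: [-3.133, 0.004, 1.457]
ft_force: [-0.8, -0.6, -4.7]
opening: 0.525
```

```bash
python3 - <<'E'
from h import *
s=cam("side")
a,o=crop(s,(147,220),100,4);cv2.imwrite("pics/g5.png",a)
plan(621.7,243,245,83.5,1,.03)
E
```

```text
start [620.9 242.7 307.3] 83.47 force [-0.3  0.8 -2.5] t 11.1667
[0, 0, np.float64(-0.03), np.float64(0.0004), np.float64(0.0007), np.float64(0.0623), 0.03]
```

View pics/g5.png

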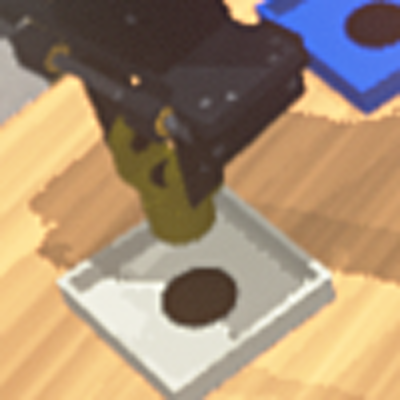

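{"name": "apply_moves", "arguments": {"commands": [[0, 0, 0, 0, 0.001, 0.02, 0.03], [0, 0, 0, 0, 0, 0.025, 0.03], [0, 0, 0, 0, 0, 0.015, 0.03], [0, 0, 0, 0, 0, 0.004, 0.03], [0, 0, 0, 0, 0, 0, 0.03]]}}

```text
t: 11.58
eef_pos: [622.8, 242.5, 246.4]
tcp_rot: [-3.141, 0.0, 1.456]
ft_force: [-0.1, 0.2, -3.1]
opening: 0.522
```

{"name": "apply_moves", "arguments": {"commands": [[0, 0, 0, 0, 0, 0.003, 0.03], [0, 0, 0, 0, 0, 0, 0.03]]}}

```text
t: 11.75
eef_pos: [622.9, 242.7, 244.5]
tcp_rot: [3.14, -0.001, 1.457]
ft_force: [-0.7, -0.2, -3.6]
opening: 0.527
```

{"name": "apply_moves", "arguments": {"commands": [[0, 0, 0, 0, 0, 0.002, 0.03], [0, 0, 0, 0, 0, 0, 0.03]]}}

```text
t: 11.92
eef_pos: [622.7, 242.7, 241.8]
tcp_rot: [3.141, -0.0, 1.457]
ft_force: [0.1, -0.1, -3.2]
opening: 0.526
```

{"name": "apply_moves", "arguments": {"commands": [[0, 0, 0, 0, 0, 0.004, 0.03], [0, 0, 0, 0, 0, 0, 0.03]]}}

```text
t: 12.08
eef_pos: [622.5, 242.7, 236.8]
tcp_rot: [-3.141, 0.0, 1.457]
ft_force: [-1.4, -0.7, -3.7]
opening: 0.52
```

{"name": "apply_moves", "arguments": {"commands": [[0, 0, 0, 0, 0, 0.0015, 0.03], [0, 0, 0, 0, 0, 0, 0.03]]}}

```text
t: 12.25
eef_pos: [622.6, 242.7, 235.4]
tcp_rot: [-3.141, 0.0, 1.457]
ft_force: [-0.5, 0.7, -3.2]
opening: 0.525
```

{"name": "apply_moves", "arguments": {"commands": [[0, 0, 0, 0, 0, 0.001, 0.03], [0, 0, 0, 0, 0, 0, 0.03]]}}

```text
t: 12.42
eef_pos: [622.7, 242.7, 235.2]
tcp_rot: [3.141, 0.0, 1.457]
ft_force: [-1.6, -0.9, 0.9]
opening: 0.527
```

Contact (force changed from −3 to +1 N). Releasing.

{"name": "apply_moves", "arguments": {"commands": [[0, 0, 0, 0, 0, 0.0005, 0.075], [0, 0, 0, 0, 0, 0, 0.075], [0, 0, 0, 0, 0, 0, 0.075], [0, 0, 0, 0, 0, 0, 0.075], [0, 0, 0, 0, 0, 0, 0.075]]}}

```text
t: 12.83
eef_pos: [622.7, 242.7, 234.2]
tcp_rot: [3.141, -0.0, 1.457]
ft_force: [0.0, -0.8, 0.1]
opening: 0.774
```

{"name": "apply_moves", "arguments": {"commands": [[0, 0, 0, 0, 0, 0, 0.075], [0, 0, 0, 0, 0, -0.015, 0.075], [0, 0, 0, 0, 0, -0.03, 0.075], [0, 0, 0, 0, 0, -0.04, 0.075], [0, 0, 0, 0, 0, -0.04, 0.075]]}}

```text
t: 13.25
eef_pos: [622.5, 242.6, 360.0]
tcp_rot: [-3.14, 0.001, 1.457]
ft_force: [0.5, 0.1, 0.8]
opening: 0.788
```

```bash
python3 - <<'E'
from h import *
s=cam("side")
a,o=crop(s,(147,230),80,5);cv2.imwrite("pics/g6.png",a)
plan(440.5,-118,330,98.5,12,.056)
E
```

```text
start [623.2 243.  369.1] 83.47 force [2.  1.2 7.1] t 13.3
[0, 0, np.float64(-1.25), np.float64(-0.0316), np.float64(-0.0117), np.float64(0.0033), 0.056]
[0, 0, np.float64(-1.25), np.float64(-0.0314), np.float64(-0.0124), np.float64(0.0033), 0.056]
[0, 0, np.float64(-1.25), np.float64(-0.0311), np.float64(-0.0131), np.float64(0.0033), 0.056]
[0, 0, np.float64(-1.25), np.float64(-0.0308), np.float64(-0.0138), np.float64(0.0033), 0.056]
[0, 0, np.float64(-1.25), np.float64(-0.0305), np.float64(-0.0144), np.float64(0.0033), 0.056]
[0, 0, np.float64(-1.25), np.float64(-0.0302), np.float64(-0.0151), np.float64(0.0033), 0.056]
[0, 0, np.float64(-1.25), np.float64(-0.0298), np.float64(-0.0157), np.float64(0.0033), 0.056]
[0, 0, np.float64(-1.25), np.float64(-0.0295), np.float64(-0.0164), np.float64(0.0033), 0.056]
[0, 0, np.float64(-1.25), np.float64(-0.0291), np.float64(-0.017), np.float64(0.0033), 0.056]
[0, 0, np.float64(-1.25), np.float64(-0.0287), np.float64(-0.0177), np.float64(0.0033), 0.056]
[0, 0, np.float64(-1.25), np.float64(-0.0283), np.float64(-0.0183), np.float64(0.0033), 0.056]
[0, 0, np.float64(-1.25), np.float64(-0.0279), np.float64(-0.0189), np.float64(0.0033), 0.056]
```

View pics/g6.png

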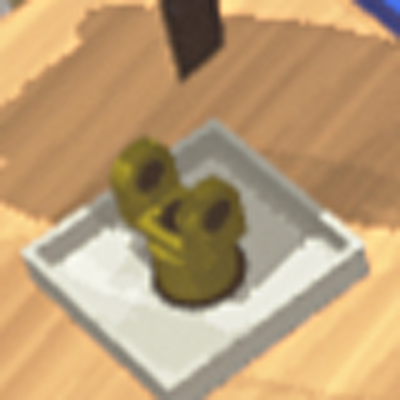

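{"name": "apply_moves", "arguments": {"commands": [[0, 0, -1.2, -0.032, -0.012, 0.003, 0.056], [0, 0, -1.2, -0.031, -0.012, 0.003, 0.056], [0, 0, -1.2, -0.031, -0.013, 0.003, 0.056], [0, 0, -1.3, -0.031, -0.014, 0.003, 0.056], [0, 0, -1.3, -0.031, -0.014, 0.003, 0.056]]}}

```text
t: 13.72
eef_pos: [545.5, 90.7, 344.1]
tcp_rot: [3.141, 0.0, 1.566]
ft_force: [1.9, -1.4, -0.5]
opening: 0.596
```

{"name": "apply_moves", "arguments": {"commands": [[0, 0, -1.3, -0.03, -0.015, 0.003, 0.056], [0, 0, -1.3, -0.03, -0.016, 0.003, 0.056], [0, 0, -1.3, -0.03, -0.016, 0.003, 0.056], [0, 0, -1.3, -0.029, -0.017, 0.003, 0.056], [0, 0, -1.2, -0.029, -0.018, 0.003, 0.056]]}}

```text
t: 14.13
eef_pos: [469.5, -60.6, 329.2]
tcp_rot: [3.141, 0.0, 1.678]
ft_force: [0.9, -0.2, -0.3]
opening: 0.586
```

{"name": "apply_moves", "arguments": {"commands": [[0, 0, -1.2, -0.028, -0.018, 0.003, 0.056], [0, 0, -1.2, -0.028, -0.019, 0.003, 0.056], [0, 0, 0, 0, 0, 0.03, 0.056], [0, 0, 0, 0, 0, 0, 0.056], [0, 0, 0, 0, 0, 0, 0.056]]}}

```text
t: 14.55
eef_pos: [440.2, -119.5, 292.8]
tcp_rot: [-3.14, -0.001, 1.717]
ft_force: [-0.2, 0.4, 0.2]
opening: 0.588
```

```bash
python3 - <<'E'
from h import *
s=cam("side")
plan(440.5,-118,217,98.5,1,.056)
E
```

```text
start [ 440.6 -119.1  293.5] 98.47 force [-0.1  0.7  0.3] t 14.6
[0, 0, np.float64(-0.03), np.float64(0.0011), np.float64(0.0001), np.float64(0.0765), 0.056]
```

{"name": "apply_moves", "arguments": {"commands": [[0, 0, 0, 0.001, 0, 0.02, 0.056], [0, 0, 0, 0, 0, 0.025, 0.056], [0, 0, 0, 0, 0, 0.02, 0.056], [0, 0, 0, 0, 0, 0.009, 0.056], [0, 0, 0, 0, 0, 0, 0.056]]}}

```text
t: 15.02
eef_pos: [440.5, -117.7, 218.6]
tcp_rot: [-3.14, -0.001, 1.72]
ft_force: [-0.3, 0.4, 0.9]
opening: 0.589
```

```bash
python3 - <<'E'
from h import *
s=cam("side")
a,o=crop(s,(288,160),80,5);cv2.imwrite("pics/g7.png",a)
S=env.state();print(S["eef_pos"],S["ft_force"])
E
```

```text
[ 440.57559732 -117.89274822  219.50974223] [-0.41632916  0.16901763 -0.06827327]
```

View pics/g7.png

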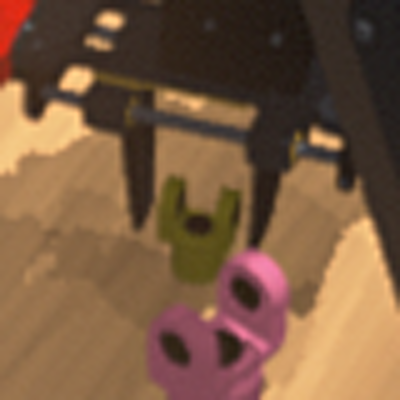

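The small yoke's ears (crop x 172 and 230) stand between the fingertips (140 and 260). I'm closing now.

{"name": "apply_moves", "arguments": {"commands": [[0, 0, 0, 0, 0, 0, 0.02], [0, 0, 0, 0, 0, 0, 0.02], [0, 0, 0, 0, 0, 0, 0.02], [0, 0, 0, 0, 0, 0, 0.02], [0, 0, 0, 0, 0, 0, 0.02]]}}

```text
t: 15.48
eef_pos: [440.3, -118.5, 220.1]
tcp_rot: [3.14, 0.001, 1.718]
ft_force: [-0.1, 1.6, 7.3]
opening: 0.399
```

{"name": "apply_moves", "arguments": {"commands": [[0, 0, 0, 0, 0, 0, 0.02], [0, 0, 0, 0, 0, 0, 0.02], [0, 0, 0, 0, 0, 0, 0.02], [0, 0, 0, 0, 0, 0, 0.02]]}}

```text
t: 15.82
eef_pos: [440.3, -118.5, 220.1]
tcp_rot: [3.14, 0.001, 1.718]
ft_force: [0.1, 1.4, 8.3]
opening: 0.398
```

{"name": "apply_moves", "arguments": {"commands": [[0, 0, 0, 0, 0, -0.01, 0.02], [0, 0, 0, 0, 0, -0.03, 0.02], [0, 0, 0, 0, 0, -0.035, 0.02], [0, 0, 0, 0, 0, -0.035, 0.02], [0, 0, 0, 0, 0, -0.02, 0.02]]}}

```text
t: 16.23
eef_pos: [439.9, -118.3, 352.5]
tcp_rot: [3.139, 0.002, 1.718]
ft_force: [1.3, 0.3, -2.5]
opening: 0.4
```

```bash
python3 - <<'E'
from h import *
s=cam("side")
plan(654.3,10,340,98.5,9,.02)
E
```

```text
start [ 440.2 -118.4  354.7] 98.46 force [ 2.1 -0.7  1.6] t 16.2833
[0, 0, np.float64(-0.0), np.float64(0.0106), np.float64(0.0256), np.float64(0.0016), 0.02]
[0, 0, np.float64(-0.0), np.float64(0.0106), np.float64(0.0256), np.float64(0.0016), 0.02]
[0, 0, np.float64(-0.0), np.float64(0.0106), np.float64(0.0256), np.float64(0.0016), 0.02]
[0, 0, np.float64(-0.0), np.float64(0.0106), np.float64(0.0256), np.float64(0.0016), 0.02]
[0, 0, np.float64(-0.0), np.float64(0.0106), np.float64(0.0256), np.float64(0.0016), 0.02]
[0, 0, np.float64(-0.0), np.float64(0.0106), np.float64(0.0256), np.float64(0.0016), 0.02]
[0, 0, np.float64(-0.0), np.float64(0.0106), np.float64(0.0256), np.float64(0.0016), 0.02]
[0, 0, np.float64(-0.0), np.float64(0.0106), np.float64(0.0256), np.float64(0.0016), 0.02]
[0, 0, np.float64(-0.0), np.float64(0.0106), np.float64(0.0256), np.float64(0.0016), 0.02]
```

{"name": "apply_moves", "arguments": {"commands": [[0, 0, 0, 0.006, 0.014, 0, 0.02], [0, 0, 0, 0.0106, 0.0256, 0, 0.02], [0, 0, 0, 0.0106, 0.0256, 0, 0.02], [0, 0, 0, 0.0106, 0.0256, 0, 0.02], [0, 0, 0, 0.0106, 0.0256, 0, 0.02]]}}

```text
t: 16.7
eef_pos: [548.9, -52.6, 348.6]
tcp_rot: [-3.141, -0.0, 1.718]
ft_force: [-0.2, -0.2, -3.2]
opening: 0.401
```

{"name": "apply_moves", "arguments": {"commands": [[0, 0, 0, 0.0106, 0.0256, 0, 0.02], [0, 0, 0, 0.0106, 0.0256, 0, 0.02], [0, 0, 0, 0.0106, 0.0256, 0, 0.02], [0, 0, 0, 0.0106, 0.0256, 0, 0.02], [0, 0, 0, 0.0046, 0.0116, 0, 0.02]]}}

```text
t: 17.12
eef_pos: [655.8, 11.5, 348.0]
tcp_rot: [-3.141, -0.0, 1.719]
ft_force: [-0.8, 0.3, -2.8]
opening: 0.401
```

{"name": "apply_moves", "arguments": {"commands": [[0, 0, 0, 0, 0, 0.02, 0.02], [0, 0, 0, 0, 0, 0.03, 0.02], [0, 0, 0, 0, 0, 0.015, 0.02], [0, 0, 0, 0, 0, 0, 0.02], [0, 0, 0, 0, 0, 0, 0.02]]}}

```text
t: 17.53
eef_pos: [653.9, 9.8, 283.2]
tcp_rot: [-3.139, -0.0, 1.718]
ft_force: [0.5, 1.0, -2.9]
opening: 0.4
```

```bash
python3 - <<'E'
from h import *
s=cam("side")
a,o=crop(s,(191,155),80,5);cv2.imwrite("pics/g8.png",a)
plan(654.3,10,224,98.5,1,.02)
E
```

```text
start [654.1   9.8 284.5] 98.45 force [-0.2 -0.2 -2.5] t 17.5833
[0, 0, np.float64(-0.05), np.float64(0.0002), np.float64(0.0002), np.float64(0.0605), 0.02]
```

View pics/g8.png

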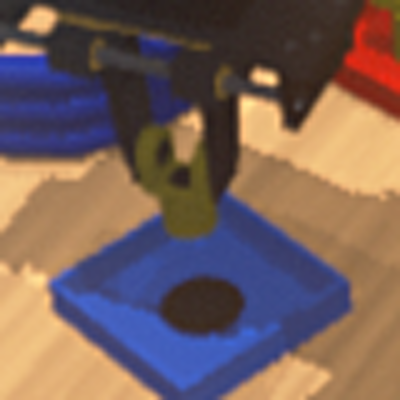

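{"name": "apply_moves", "arguments": {"commands": [[0, 0, 0, 0, 0, 0.02, 0.02], [0, 0, 0, 0, 0, 0.022, 0.02], [0, 0, 0, 0, 0, 0.01, 0.02], [0, 0, 0, 0, 0, 0.003, 0.02], [0, 0, 0, 0, 0, 0, 0.02]]}}

```text
t: 18.0
eef_pos: [654.1, 9.8, 229.5]
tcp_rot: [-3.142, 0.0, 1.718]
ft_force: [0.0, -0.9, -2.5]
opening: 0.399
```

{"name": "apply_moves", "arguments": {"commands": [[0, 0, 0, 0, 0, 0.003, 0.02], [0, 0, 0, 0, 0, 0, 0.02]]}}

```text
t: 18.17
eef_pos: [654.1, 9.8, 227.1]
tcp_rot: [3.14, 0.0, 1.718]
ft_force: [0.5, 0.5, -2.7]
opening: 0.401
```

{"name": "apply_moves", "arguments": {"commands": [[0, 0, 0, 0, 0, 0.0015, 0.02], [0, 0, 0, 0, 0, 0, 0.02]]}}

```text
t: 18.33
eef_pos: [654.0, 9.9, 225.2]
tcp_rot: [3.141, 0.0, 1.718]
ft_force: [0.2, -0.8, -2.6]
opening: 0.401
```

{"name": "apply_moves", "arguments": {"commands": [[0, 0, 0, 0, 0, 0.001, 0.02], [0, 0, 0, 0, 0, 0, 0.02]]}}

```text
t: 18.5
eef_pos: [654.0, 9.9, 224.2]
tcp_rot: [3.141, 0.0, 1.718]
ft_force: [0.5, 0.1, 0.1]
opening: 0.397
```

{"name": "apply_moves", "arguments": {"commands": [[0, 0, 0, 0, 0, 0.001, 0.02], [0, 0, 0, 0, 0, 0, 0.02]]}}

```text
t: 18.67
eef_pos: [654.1, 9.8, 224.0]
tcp_rot: [3.14, 0.001, 1.719]
ft_force: [-3.0, -0.0, 7.9]
opening: 0.4
```

Contact; releasing and backing straight up.

{"name": "apply_moves", "arguments": {"commands": [[0, 0, 0, 0, 0, 0, 0.06], [0, 0, 0, 0, 0, 0, 0.06], [0, 0, 0, 0, 0, 0, 0.06], [0, 0, 0, 0, 0, 0, 0.06], [0, 0, 0, 0, 0, 0, 0.06]]}}

```text
t: 19.08
eef_pos: [654.0, 9.8, 222.6]
tcp_rot: [-3.141, 0.0, 1.718]
ft_force: [-0.5, -0.1, 0.7]
opening: 0.627
```

{"name": "apply_moves", "arguments": {"commands": [[0, 0, 0, 0, 0, 0, 0.06], [0, 0, 0, 0, 0, -0.015, 0.06], [0, 0, 0, 0, 0, -0.03, 0.06], [0, 0, 0, 0, 0, -0.04, 0.06], [0, 0, 0, 0, 0, -0.04, 0.06]]}}

```text
t: 19.5
eef_pos: [653.8, 9.8, 348.4]
tcp_rot: [-3.14, -0.0, 1.718]
ft_force: [-0.1, -0.3, 0.0]
opening: 0.632
```

{"name": "apply_moves", "arguments": {"commands": [[0, 0, 0, 0, 0, -0.03, 0.06], [0, 0, 0, -0.02, -0.03, 0, 0.06], [0, 0, 0, -0.02, -0.03, 0, 0.06], [0, 0, 0, 0, 0, 0, 0.06], [0, 0, 0, 0, 0, 0, 0.06]]}}

```text
t: 19.92
eef_pos: [599.7, -39.4, 378.3]
tcp_rot: [3.141, 0.0, 1.717]
ft_force: [-0.2, 0.6, -0.7]
opening: 0.628
```

```bash
python3 - <<'E'
from h import *
s=cam("side");cv2.imwrite("pics/f.png",s["color"][:,:,::-1])
S=env.state();print(S["t"],S["eef_pos"],S["ft_force"],S["opening"],abs(S["qvel"]).max())
E
```

```text
19.9667 [600.46563637 -38.8794443  378.10329814] [ 0.53242548  0.40974986 -0.62106182] 0.6326124801217748 0.020225794362383146
```

View pics/f.png

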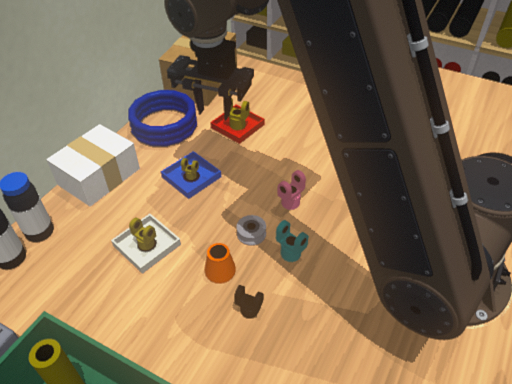

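```bash
python3 -c "
from cell import env
print(env.job_done())"
```

```text
the job is handed in; nothing more can be done
None
```

All three olive yokes are in their bins, placed in order: large in red, medium in white, small in blue. I handed the job in at about 20 s on the robot clock.

- **Placement:** I lowered each yoke in millimetre steps until the wrist force showed it touching the bin floor, then let go. At release, the arm's measured position was within about 1.5 mm of my measurement of each bin's centre.
- **Last picture:** all three yokes stand upright in the middle of their bins with the gripper clear. The guard, pulley and black yoke are where they started.
- **Not confirmed:** the arm hid the sleeve in that picture, so I couldn't check it by eye. No move came within about 2 cm of it by my estimate, and the wrist showed no stray forces. I also judged the yokes' upright stance by eye only, and `env.job_done()` gave no verdict.
- **Disagreements:** the two cameras differed by 2–5 mm on some yoke and bin positions, and position readings varied by 1–3 mm. Both are well inside the 15 mm tolerance.

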